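# Fetch a spacer from a deep pocket with sprung tongs and press it into a die seat

### The job

Take the sprung tongs from their wooden stand, reach into the deep pocket of the steel block, squeeze them gently on the top end of the square brass spacer and draw it out. Without touching the spacer with the gripper's fingers, press it past the sprung catch of the die base until it is fully home and upright in the square seat, and bed it by pushing down steadily with about 15 N for a second. Then stand the tongs back in their stand and leave the other things on the bench alone.

Things in the scene. Friction and masses are not known exactly. Their poses are not given: they have to be found in the camera images.
- tongs: Parallel-action sprung steel tongs, 90 g, upright in the stand, tips down. This is the fixed leaf (+y side); origin midway between the open blade tips, at tip level; z up, y the closing direction. Each leaf: a blade 10 mm wide (x), 2.5 mm thick, z = 0 to 70 mm, then a flat grip pad 14 mm wide, 8 mm thick, z = 68 to 106 mm; bow on top to z = 120. Inner faces of pad and blade are flush
- tongs_leaf: Moving leaf of the tongs (-y side), slides along their y. Origin as the tongs' when open, moves to +y by the squeeze. Squeezing the pads closes the blades equally. The spring pushes back with 2 N when open, plus 0.25 N per mm: 20 N on the pads leaves about 15 N on the spacer. Held in a gripper, the middle of the blades lies under the gripper's middle
- tip_fixed (a point): Inner face of the fixed blade at its tip, middle of its width. Gap between the blades: 25 mm open, about 17.5 mm suits entering the pocket, 12 mm on the spacer, 9 mm at the least. Width over the blades = gap + 5 mm; width over the grip pads = gap + 16 mm (41 mm open)
- tip_moving (a point): Inner face of the moving blade at its tip, middle of its width; the middle of the blades lies halfway to tip_fixed, and their distance is the gap
- stand: Fixed dark wooden stand: foot 70 x 70 x 6 mm, on it an open-topped upright box with 4.5 mm walls and a mouth 13 mm (x) by 35 mm (y), its rim 51 mm above the bench. Origin: centre of the underside on the bench; y is the long way of the mouth and the closing direction of the tongs in it
- stand_floor (a point): Centre of the stand box's inner floor, 10.5 mm above the bench, where the tongs' tips stand
- block: Fixed steel block 80 (x) x 64 (y) x 56 mm high with dark dots on top and one deep narrow pocket in the middle, 13.5 mm (x) by 26 mm (y), 50 mm deep. A sprung catch in its +x wall presses the spacer with about 6 N against the -x wall, so pulling it out takes several N. Origin: centre of the underside on the bench
- pocket_floor (a point): Centre of the pocket's floor, 6 mm above the bench
- pocket_mouth (a point): Centre of the pocket's mouth, on the block's top, 56 mm above the bench
- spacer: Brass spacer, 12 x 12 mm square, 22 mm tall, 26 g, on the pocket floor, its top 28 mm below the mouth, sides square to the block, off the pocket's middle by up to 1.5 mm in y. Its lowest 3 mm are relieved to 9.5 mm square as a lead-in. Origin: centre of its underside, z up. More than 40 N from one blade spoils it
- die_base: Fixed steel die base 72 x 72 x 32 mm, two posts 30 mm tall at its +x corners; a square seat in the middle of its top, 13.5 x 13.5 mm, 14 mm deep, sides along x and y. A sloped sprung catch in its +x wall must be pushed aside: pressing the spacer home takes about 4 to 10 N. Origin: centre of the underside
- seat_floor (a point): Centre of the seat's floor, 18 mm above the bench; the spacer's origin comes here. The spacer at home stands 8 mm proud of the base, so the blades may overlap its top end by at most 7 mm while pressing it in
- seat_pad: Fixed dark steel plate, 13 mm square, that forms the floor of the seat; origin on its underside, 16 mm above the bench, its top is the seat floor. It takes the bedding push: of 15 N on the tongs a few N are lost to the catch and walls. More than 25 N on it is too much
- seat_mouth (a point): Centre of the seat's mouth, on the base's top, 32 mm above the bench
- screwdriver: Bystander: screwdriver 150 mm long, lying; origin at its middle, on the bench
- file: Bystander: needle file 180 mm long with a wooden handle, lying; origin where handle and blade meet, on the bench
- dish: Bystander: white china dish, 70 mm across, 22 mm high; origin centre of its underside
- flux_jar: Bystander: small jar, 40 mm across, 45 mm high; origin centre of its underside
- ring_blank: Bystander: brass ring, 28 mm across, 8 mm high; origin centre of its underside
- dapping_disc: Bystander: steel disc, 48 mm across, 18 mm high; origin centre of its underside
- hammer: Bystander: hammer 220 mm long, lying; origin at its middle, on the bench
- brush: Bystander: bench brush 170 mm long, lying; origin at its middle, on the bench
Things that resemble listed ones, but are neither listed nor needed, are in the scene too. Several things look just like the stand: the one meant starts farthest to the robot's right.

How it is judged:
By the outcome, as a careful person would: the job done as asked, in the order asked, and still so for the second after the job is handed in, with the robot touching nothing.
It also fails if it takes over 67 s, if anything falls off the work surface, if the arm or the gripper's body presses on something with over 40 N, if the wrist force passes 120 N, or if a joint passes its speed limit or range.

### The arm

A 7-joint arm with a two-finger parallel gripper is mounted at the origin on the work surface. World frame = base frame: x ahead of the robot, y to its left, z up, the work surface at z = 0. Lengths are in mm, angles in rad, forces in N, time in s.
With the tool pointing down it reaches from about 425 to 950 mm from the base axis. Payload 4.7 kg.
Tool frame: the origin (TCP) lies on the centre line of the jaws, within the pads' length; the fingertips stand 22 mm ahead of it and the grasp point (between the pads) lies 3 mm ahead of it; z points along the fingers, y is the line along which they close (so a half turn about z gives the same grasp; the last joint's range is limited). The gripper opens to 85 mm and grips with 20 to 120 N. Pads are 22 mm wide; open, the fingers measure 114 mm over their backs; the gripper's body (76 mm by 85 mm) begins 54 mm behind the grasp point. The pads swing forward as they close: fully open they stand 13 mm farther back than shut.
Start: joints at [-1.271, 0.469, -0.049, 1.532, 0.024, 1.141, -0.082], TCP at [217.923, 638.871, 253.335] pointing down, gripper open.
Joint ranges: [-2.59, 2.59], [-0.33, 1.99], [-1.39, 1.29], [0.1, 2.45], [-1.04, 4.18], [0.21, 1.99], [-2.66, 2.66]. Speed limits (rad/s): [2.57, 2.57, 3.14, 3.14, 3.14, 3.14, 3.14].

### API

Orientations are given as a rotation vector (axis times angle).
In Python, from bench import r gives the robot as it stands.
- The arm moves only by the tool carry_out, never from a script. Its arguments are lists of equal length, an entry for each row: "delta_pos": the shift along the tool's x, y, z in cm, a list of three; "yaw": the turn about the tool's z in rad; "claw": the closure, from 0 (fully open) to 1 (shut). A call has 1 to 20 rows; each row is the pose to reach, as a shift and turn from the pose commanded when the call began, along the tool's axes at that moment; what a row does not reach only later rows make up. A row lasts 1/12 s, in which the tool goes at most 41.7 mm and 7.16 degrees, less where a joint would pass 70% of its speed; a pose out of reach is approached as far as the arm can. A call with a gripper value outside its range is refused whole. The fingers move at their own pace and stop on an object; "grip_force" is the grip in N (left out, the last holds). Time passes only in rows, so rows that repeat a pose let the fingers close. It gives the time, the measured TCP pose, the force, the opening and the grip force at its end, in the units of the state.
- r.observe(): the state, without advancing time (a new reading comes with each control period).
- r.get_image(name): name is "scene" or "top" or "wrist"; returns a dict with "color" (384x512x3 uint8, blue, green, red), "fx", "fy", "cx", "cy" (pixels), "origin" and "rotation" of the camera in the world; the wrist camera has in their place "mount" (4x4, takes a point from camera to tool coordinates, whose origin is the TCP and whose axes are the flange's). Camera axes: x right, y up, looking along -z (the intrinsics and any distortion apply to the point x, -y, -z); pixel columns grow to the right and rows downward; lengths in mm; the calibration is good to about 2 mm. A picture is of the moment at which its call begins: read the wrist's pose just before it. There is no depth.
- r.sign_off(): hands the job in; it is judged then, once.
The state is a dict: "clock": time; "joint_positions": joint angles; "joint_vel": joint speeds; "joint_efforts": joint torques, N m; "ee_pos": TCP position; "ee_rot": TCP orientation; "force": force on the tool from outside, world axes, zero at the start; "torque": the same for the moment, N m; "opening": finger opening in mm; "grip_force": force on a finger pad.
Only numpy, scipy, OpenCV 4.12 (cv2) and the standard library are available. Lean on these libraries where they do the work, as an engineer would, in place of code of your own. Each camera call takes 0.05 s, during which the arm holds its last target. There are 200 camera calls.

## Working session

There is one attempt and no reset: what is moved stays moved. The work goes in short steps, Python scripts to look and compute and a tool call to move; the robot and the scene stay as the last step left them, time stands still between calls to the robot, and variables do not carry over. Pictures are saved under pics/ and viewed, at most 10 in all, crops included, and the job is handed in when it is done.

Besides the shell and the picture viewer there is one more tool, called after "Emit:" in YAML: its name, and indented under it one key for each argument. carry_out: Moves the arm, as the interface text tells. Its arguments: {"type":"object","properties":{"delta_pos":{"type":"array","items":{"type":"array","items":{"type":"number"}}},"yaw":{"type":"array","items":{"type":"number"}},"claw":{"type":"array","items":{"type":"number"}},"grip_force":{"type":"number"}},"required":["delta_pos","yaw","claw"]}

```bash
mkdir -p pics; ls; python3 - <<'E'
from bench import r
import cv2
print({k:(v if not hasattr(v,'round') else v) for k,v in r.observe().items()})
for n in ("top","scene"):
    d=r.get_image(n); cv2.imwrite(f"pics/{n}0.png",d["color"]); print(n,{k:v for k,v in d.items() if k!="color"})
d=r.get_image("wrist"); print({k:v for k,v in d.items() if k!="color"})
E
python3 -c "
import cv2
for n in ('top','scene'):
    i=cv2.imread(f'pics/{n}0.png'); cv2.imwrite(f'pics/{n}0b.png',cv2.resize(i,(800,600),interpolation=cv2.INTER_CUBIC))"
```

```text
pics
{'clock': 0.0, 'joint_positions': array([-1.27089865,  0.46951819, -0.04860212,  1.5337022 ,  0.0240867 ,
        1.14101635, -0.08229871]), 'joint_vel': array([-8.32077264e-04,  1.96795805e-04,  1.43165354e-03, -4.75994917e-05,
       -1.19871075e-03,  9.78419553e-05, -1.36090808e-03]), 'joint_efforts': array([-7.74591535e-05, -5.10310256e+01, -4.64832690e-02, -2.37717515e+01,
        1.07075853e-02,  7.57819915e-03,  1.02138117e-05]), 'ee_pos': array([217.76510867, 638.32632303, 252.20616597]), 'ee_rot': array([-0.51405273, -3.0989686 ,  0.00320464]), 'force': array([ 0.5811208 , -0.01170341,  0.54815974]), 'torque': array([-0.01740923,  0.00094108,  0.05230274]), 'grip_force': 0.0, 'opening': 85.64892719383278}
top {'fx': 440.3558864280611, 'fy': 440.3558864280611, 'cx': 256.2480365918521, 'cy': 186.22907148320064, 'origin': array([ 385.94865405,  -15.95550745, 1325.32915259]), 'rotation': array([ 0.13189495, -0.09749969, -1.5797821 ])}
scene {'fx': 447.5534931131024, 'fy': 447.5534931131024, 'cx': 257.0424412782143, 'cy': 196.5294424360948, 'origin': array([ 999.61735445, -820.24898749,  790.7906291 ]), 'rotation': array([0.91180394, 0.23089213, 0.46151074])}
{'fx': 338.106043946962, 'fy': 338.106043946962, 'cx': 257.6161028338712, 'cy': 187.63280970176447, 'mount': array([[ 1.31158864e-03,  9.61098930e-01,  2.76201241e-01,
         7.01442536e+01],
       [ 9.99998945e-01, -1.08812157e-03, -9.62322890e-04,
         1.40864344e+00],
       [-6.24346973e-04,  2.76202212e-01, -9.61099344e-01,
        -1.19865992e+02],
       [ 0.00000000e+00,  0.00000000e+00,  0.00000000e+00,
         1.00000000e+00]])}
```

View pics/top0b.png

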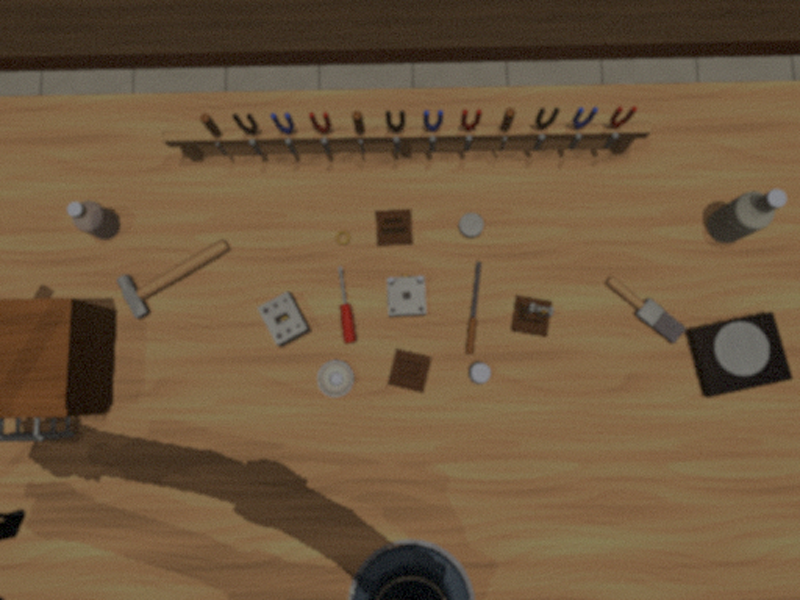

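View pics/scene0b.png

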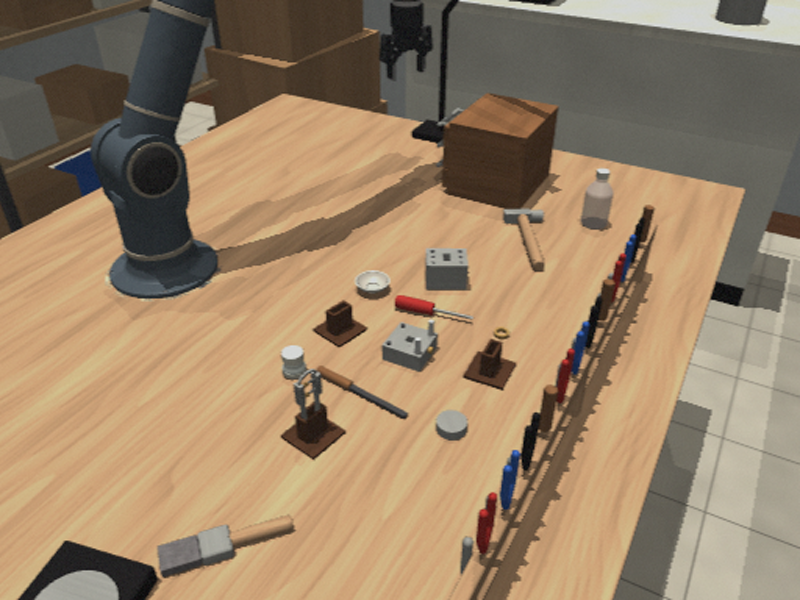

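```bash
cat > h.py <<'E'
from bench import r
import numpy as np, cv2
from scipy.spatial.transform import Rotation as R
def cam(name):
    s=r.observe(); d=r.get_image(name); K=np.array([[d["fx"],0,d["cx"]],[0,d["fy"],d["cy"]],[0,0,1]])
    if name=="wrist":
        T=np.eye(4);T[:3,:3]=R.from_rotvec(s["ee_rot"]).as_matrix();T[:3,3]=s["ee_pos"];T=T@d["mount"]
        O,M=T[:3,3],T[:3,:3]
    else: O,M=d["origin"],R.from_rotvec(d["rotation"]).as_matrix()
    return dict(K=K,O=O,M=M,img=d["color"])
def proj(c,P):
    p=(np.atleast_2d(P)-c["O"])@c["M"]*[1,-1,-1]; q=p@c["K"].T
    return q[:,:2]/q[:,2:]
def ray(c,uv,z):
    uv=np.atleast_2d(uv).astype(float); q=np.c_[uv,np.ones(len(uv))]@np.linalg.inv(c["K"]).T*[1,-1,-1]@c["M"].T
    t=(z-c["O"][2])/q[:,2]; return c["O"]+q*t[:,None]
def tool(P,s=None):
    "world point -> shift in tool axes, cm"
    s=s or r.observe(); return R.from_rotvec(s["ee_rot"]).inv().apply(np.asarray(P)-s["ee_pos"])/10
E
python3 - <<'E'
from h import *
c=cam("top"); k=1.5625
for n,uv,z in (("stand foot",[[516,297],[551,300],[547,336],[512,331]],6),("block",[[259,305],[290,292],[309,325],[279,344]],56),("die",[[387,277],[425,277],[426,315],[387,315]],32),
  ("pocket",[[282,318]],56),("seat",[[406,295.5]],32)):
    p=ray(c,np.array(uv)/k,z); print(n,p.round(0)[:,:2].tolist(),p.mean(0).round(1), [np.linalg.norm(p[i]-p[i-1]).round() for i in range(len(p))])
print(R.from_rotvec(r.observe()["ee_rot"]).as_matrix().round(3))
E
```

```text
stand foot [[565.0, -211.0], [558.0, -278.0], [489.0, -267.0], [500.0, -201.0]] [ 528.  -239.3    6. ] [np.float64(66.0), np.float64(67.0), np.float64(70.0), np.float64(67.0)]
block [[550.0, 275.0], [573.0, 218.0], [511.0, 181.0], [476.0, 237.0]] [527.7 227.7  56. ] [np.float64(83.0), np.float64(63.0), np.float64(72.0), np.float64(65.0)]
die [[603.0, 37.0], [602.0, -36.0], [530.0, -37.0], [531.0, 37.0]] [5.665e+02 4.000e-01 3.200e+01] [np.float64(73.0), np.float64(72.0), np.float64(73.0), np.float64(74.0)]
pocket [[525.0, 232.0]] [524.8 231.8  56. ] [np.float64(0.0)]
seat [[567.0, 1.0]] [567.3   0.8  32. ] [np.float64(0.0)]
[[-0.946  0.323 -0.   ]
 [ 0.323  0.946 -0.001]
 [-0.    -0.001 -1.   ]]
```

Emit:
carry_out:
  delta_pos:
    - [-42.6, -28.9, 5]
    - [-42.6, -28.9, 5]
    - [-42.6, -28.9, 5]
    - [-42.6, -28.9, 5]
    - [-42.6, -28.9, 5]
    - [-42.6, -28.9, 5]
    - [-42.6, -28.9, 5]
    - [-42.6, -28.9, 5]
    - [-42.6, -28.9, 5]
    - [-42.6, -28.9, 5]
    - [-42.6, -28.9, 5]
    - [-42.6, -28.9, 5]
    - [-42.6, -28.9, 5]
    - [-42.6, -28.9, 5]
    - [-42.6, -28.9, 5]
    - [-42.6, -28.9, 5]
  yaw: [-0.84, -0.84, -0.84, -0.84, -0.84, -0.84, -0.84, -0.84, -0.84, -0.84, -0.84, -0.84, -0.84, -0.84, -0.84, -0.84]
  claw: [0, 0, 0, 0, 0, 0, 0, 0, 0, 0, 0, 0, 0, 0, 0, 0]

```text
clock: 1.53
ee_pos: [527.0, 229.1, 203.2]
ee_rot: [0.796, -3.038, -0.002]
force: [-0.9, 0.6, -0.2]
opening: 84.9
grip_force: 0.0
```

```bash
python3 - <<'E'
from h import *
import pickle
s=r.observe(); c=cam("wrist"); pickle.dump((s,c),open("blk.pkl","wb"))
print(s["ee_pos"],s["joint_vel"].round(3),s["force"].round(1),R.from_rotvec(s["ee_rot"]).as_matrix()[:,0].round(3))
cv2.imwrite("pics/blk.png",cv2.resize(c["img"],(768,576)))
E
```

```text
[527.01248651 229.05522206 203.21829389] [-0.022 -0.005 -0.012  0.001  0.002  0.     0.   ] [-0.9  0.6 -0.2] [-0.871 -0.491  0.   ]
```

View pics/blk.png

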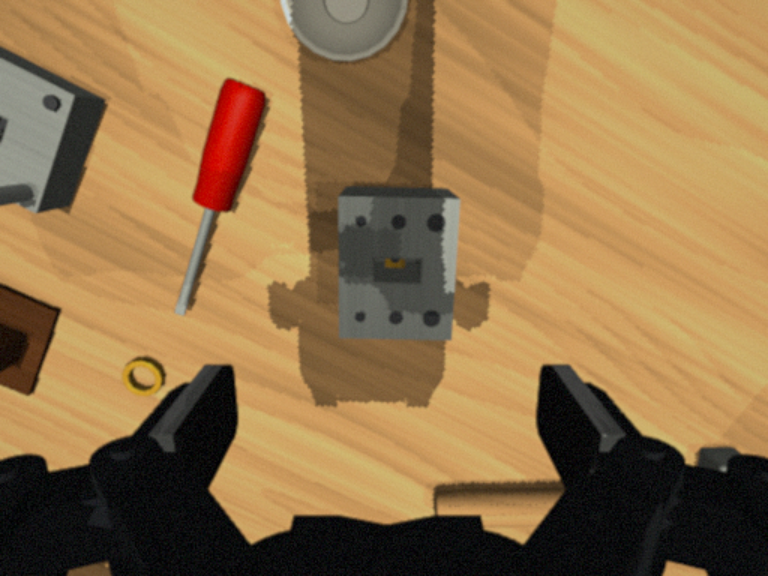

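```bash
python3 - <<'E'
from h import *
import pickle
s,c=pickle.load(open("blk.pkl","rb"))
def rep(n,uv,z):
    p=ray(c,(np.array(uv)+.5)/1.5-.5,z); print(n,p.round(1)[:,:2].tolist(),p.mean(0).round(1),[(np.linalg.norm(p[i]-p[i-1]).round(1),np.degrees(np.arctan2(*(p[i]-p[i-1])[1::-1])).round(1)) for i in range(len(p))])
rep("blk",[[340,196],[459,199],[452,339],[339,338]],56)
rep("pocket",[[373,258],[422,260],[421,284],[372,283]],56)
rep("spacer",[[386,259],[404,259],[404,268],[386,268]],28)
g=cv2.resize(c["img"][110:240,205:325],None,fx=6,fy=6,interpolation=cv2.INTER_CUBIC)[:600]
g=cv2.resize(c["img"][122:232,215:315],None,fx=5.4,fy=5.4,interpolation=cv2.INTER_CUBIC)
cv2.imwrite("pics/blk2.png",cv2.convertScaleAbs(g,alpha=1.6)); print(g.shape)
E
```

```text
blk [[504.5, 189.9], [475.3, 244.9], [544.4, 282.9], [575.3, 226.9]] [524.9 236.1  56. ] [(np.float64(79.8), np.float64(-152.4)), (np.float64(62.3), np.float64(118.0)), (np.float64(78.9), np.float64(28.8)), (np.float64(64.0), np.float64(-61.1))]
pocket [[525.1, 221.1], [513.1, 244.7], [525.0, 251.1], [537.7, 227.4]] [525.2 236.1  56. ] [(np.float64(14.1), np.float64(-153.2)), (np.float64(26.5), np.float64(117.0)), (np.float64(13.5), np.float64(28.2)), (np.float64(26.9), np.float64(-61.8))]
spacer [[528.0, 230.8], [522.7, 240.2], [527.5, 242.9], [532.9, 233.5]] [527.8 236.8  28. ] [(np.float64(5.6), np.float64(-150.6)), (np.float64(10.8), np.float64(119.4)), (np.float64(5.6), np.float64(30.0)), (np.float64(10.8), np.float64(-60.6))]
(594, 540, 3)
```

View pics/blk2.png

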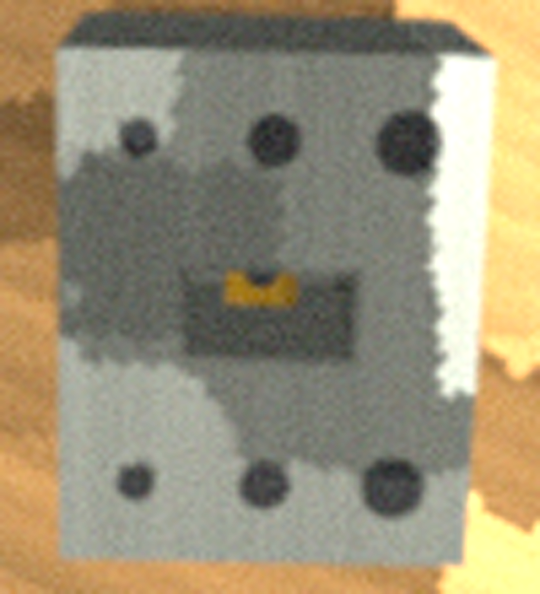

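```bash
cat >> h.py <<'E'
from scipy.optimize import least_squares
def fitrect(P,sizes,a0):
    "P: list of 4-corner arrays in the order of sizes' rectangle corners; common centre and angle"
    def mod(v):
        C,S=np.cos(v[2]),np.sin(v[2]); return [np.array([[C,-S],[S,C]])@np.array(q).T+np.array(v[:2])[:,None] for q in sizes]
    f=lambda v: np.concatenate([(m.T-p[:,:2]).ravel() for m,p in zip(mod(v),P)])
    o=least_squares(f,[*P[0][:,:2].mean(0),a0]); return o.x,np.abs(o.fun).max()
def rect(a,b): return [[-a/2,-b/2],[-a/2,b/2],[a/2,b/2],[a/2,-b/2]]
E
python3 - <<'E'
from h import *
import pickle
s,c=pickle.load(open("blk.pkl","rb"))
px=lambda a:(np.array(a)+.5)/5.4-.5+[215,122]
B=ray(c,px([[57,50],[495,58],[463,563],[60,556]]),56)
P=ray(c,px([[184,272],[355,274],[353,357],[186,357]]),56)
v,e=fitrect([B,P],[rect(80,64),rect(26*0+13.5,26)],np.radians(28)); print(v[:2],np.degrees(v[2]),e)
v,e=fitrect([P],[rect(13.5,26)],np.radians(28)); print(v[:2],np.degrees(v[2]),e)
S=ray(c,px([[224,288],[298,288]]),28); print(S, np.linalg.norm(S[0]-S[1]))
n=np.array([-np.sin(v[2]),np.cos(v[2])]); print("spacer y off",(S.mean(0)[:2]-v[:2])@n)
E
```

```text
[524.83186235 235.75594395] 28.322914313043974 0.5981191495482108
[524.69952673 235.75661121] 29.22003076730659 0.3583079466058052
[[530.45382154 231.02235298  28.        ]
 [524.40466909 241.74814731  28.        ]] 12.314012727046885
spacer y off -0.7839069865756368
```

Emit:
carry_out:
  delta_pos:
    - [7.7, -21.8, 1]
    - [7.7, -21.8, 1]
    - [7.7, -21.8, 1]
    - [7.7, -21.8, 1]
    - [7.7, -21.8, 1]
    - [7.7, -21.8, 1]
    - [7.7, -21.8, 1]
    - [7.7, -21.8, 1]
    - [7.7, -21.8, 1]
  yaw: [0.51, 0.51, 0.51, 0.51, 0.51, 0.51, 0.51, 0.51, 0.51]
  claw: [0, 0, 0, 0, 0, 0, 0, 0, 0]

```text
clock: 2.33
ee_pos: [567.1, 2.8, 193.4]
ee_rot: [0.008, -3.142, -0.002]
force: [0.1, 1.1, -0.7]
opening: 85.4
grip_force: 0.0
```

```bash
python3 - <<'E'
from h import *
import pickle
s=r.observe(); c=cam("wrist"); pickle.dump((s,c),open("die.pkl","wb"))
print(s["ee_pos"],s["joint_vel"].round(3),R.from_rotvec(s["ee_rot"]).as_matrix()[:,0].round(3))
i=c["img"]; print(proj(c,[567,1,32]))
u,v=proj(c,[567,1,32])[0].astype(int); print(u-66,v-50)
cv2.imwrite("pics/die.png",cv2.convertScaleAbs(cv2.resize(i[v-50:v+50,u-66:u+67],None,fx=6,fy=6,interpolation=cv2.INTER_CUBIC),alpha=1.4))
E
```

```text
[567.11919374   2.76071705 193.36247756] [-0.014 -0.    -0.011  0.002  0.003 -0.001  0.002] [-1.    -0.005  0.   ]
[[253.39503713 174.91899713]]
187 124
```

View pics/die.png

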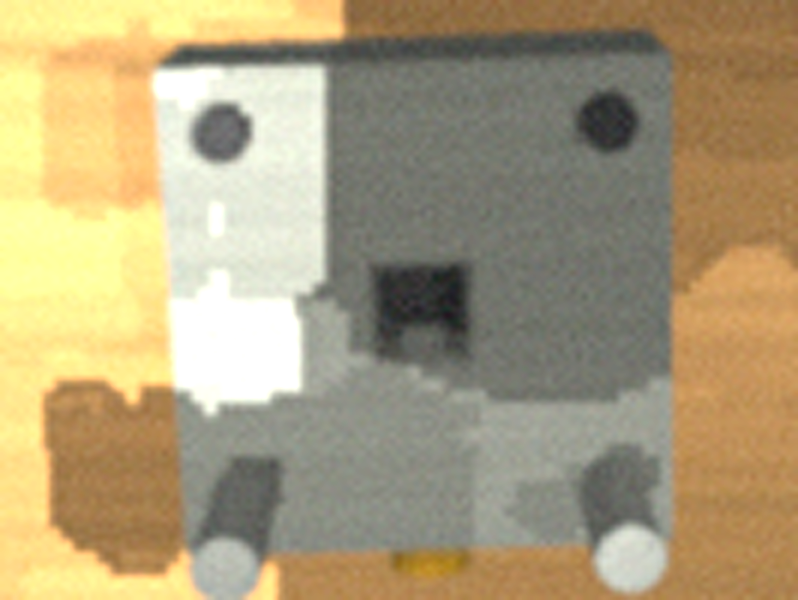

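Emit:
carry_out:
  delta_pos:
    - [3.9, -24.2, -4]
    - [3.9, -24.2, -4]
    - [3.9, -24.2, -4]
    - [3.9, -24.2, -4]
    - [3.9, -24.2, -4]
    - [3.9, -24.2, -4]
    - [3.9, -24.2, -4]
    - [3.9, -24.2, -4]
    - [3.9, -24.2, -4]
  yaw: [0.157, 0.157, 0.157, 0.157, 0.157, 0.157, 0.157, 0.157, 0.157]
  claw: [0, 0, 0, 0, 0, 0, 0, 0, 0]

```text
clock: 3.13
ee_pos: [529.4, -239.5, 233.0]
ee_rot: [-0.239, -3.132, -0.003]
force: [0.4, 0.3, 0.5]
opening: 85.4
grip_force: 0.0
```

```bash
python3 - <<'E'
from h import *
import pickle
s,c=pickle.load(open("die.pkl","rb"))
px=lambda a:(np.array(a)+.5)/6-.5+[187,124]
B=ray(c,px([[154,65],[671,60],[672,545],[188,552]]),32)
P=ray(c,px([[378,263],[468,265],[468,356],[376,354]]),32)
for a,b in (([B,P],[rect(72,72),rect(13.5,13.5)]),([B],[rect(72,72)]),([P],[rect(13.5,13.5)])):
    v,e=fitrect(a,b,0); print(v[:2],np.degrees(v[2]),e)
s=r.observe(); c=cam("wrist"); pickle.dump((s,c),open("stand.pkl","wb"))
print(s["ee_pos"],s["joint_vel"].round(3),R.from_rotvec(s["ee_rot"]).as_matrix()[:,0].round(3))
i=c["img"]
u,v=proj(c,[528,-239,100])[0].astype(int); u0,v0=u-66,v-40; print(u,v,u0,v0)
cv2.imwrite("pics/stand.png",cv2.convertScaleAbs(cv2.resize(i[v0:v0+100,u0:u0+132],None,fx=6,fy=6,interpolation=cv2.INTER_CUBIC),alpha=1.6))
E
```

```text
[567.5374552    4.01995378] 1.6032878921364575 1.0256111200618534
[567.83135025   3.95104879] 1.6802773632026635 0.7786841733185383
[567.24356014   4.08885874] -0.6220398957147977 0.4068831810349369
[ 529.38597861 -239.49281225  233.02944981] [-0.019  0.003 -0.02   0.008  0.001 -0.002  0.002] [-0.988  0.152  0.   ]
255 182 189 142
```

View pics/stand.png

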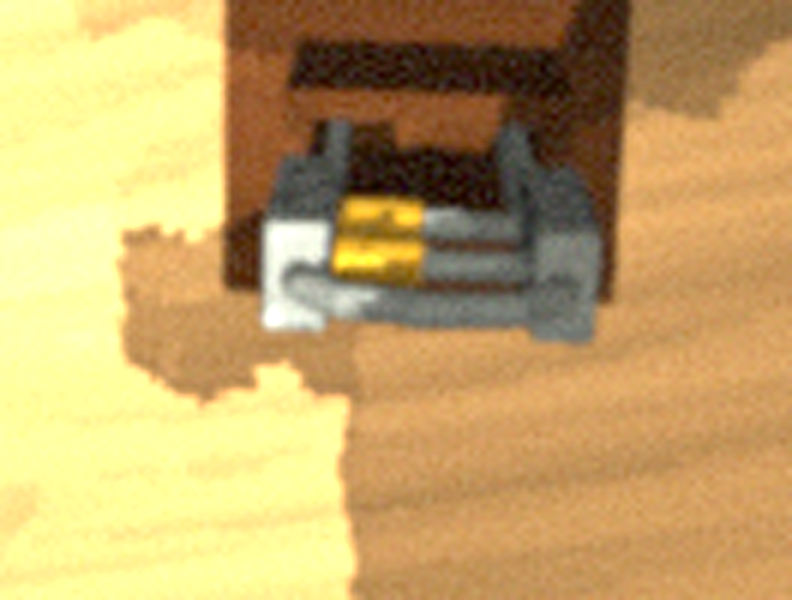

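```bash
python3 - <<'E'
from h import *
import pickle
s,c=pickle.load(open("stand.pkl","rb"))
px=lambda a:(np.array(a)+.5)/6-.5+[189,142]
T=ray(c,px([[264,222],[600,232],[592,340],[262,330]]),116.5)
print(T.round(1)); v,e=fitrect([T],[rect(14,41)],np.radians(-9)); print(v[:2],np.degrees(v[2]),e)
F=ray(c,px([[225,290],[612,300]]),6); d=F[1]-F[0]; print(F.round(1),np.linalg.norm(d),np.degrees(np.arctan2(-d[0],d[1])), F.mean(0))
# stand centre from foot front edge (+x side) : 35mm along -x
a=v[2]; print("centre", F.mean(0)[:2]-35*np.array([np.cos(a),np.sin(a)]))
print("rotation now",np.degrees(np.arctan2(*R.from_rotvec(s["ee_rot"]).as_matrix()[1::-1,0])))
print("shift to tongs with TCP at z=100", tool([*v[:2],100]))
E
```

```text
[[ 518.3 -254.2  116.5]
 [ 525.6 -214.4  116.5]
 [ 539.  -217.1  116.5]
 [ 531.7 -256.8  116.5]]
[ 528.64767615 -235.64607536] -10.553223447574032 0.3375676505818319
[[ 556.6 -275.6    6. ]
 [ 568.8 -207.7    6. ]] 69.06739023872454 -10.245712615312241 [ 562.70154151 -241.65167938    6.        ]
centre [ 528.2935595  -235.24147081]
rotation now 171.26396480524957
shift to tongs with TCP at z=100 [ 0.12641828  0.28753485 13.2896964 ]
```

Emit:
carry_out:
  delta_pos:
    - [0.13, 0.29, 4]
    - [0.13, 0.29, 8]
    - [0.13, 0.29, 11]
    - [0.13, 0.29, 13]
    - [0.13, 0.29, 13.6]
    - [0.13, 0.29, 13.6]
    - [0.13, 0.29, 13.6]
  yaw: [0.031, 0.031, 0.031, 0.031, 0.031, 0.031, 0.031]
  claw: [0, 0, 0, 0, 0, 0, 0]
  grip_force: 20

```text
clock: 3.77
ee_pos: [528.9, -237.8, 97.9]
ee_rot: [0.289, 3.127, 0.001]
force: [-0.1, 0.2, 0.7]
opening: 85.6
grip_force: 0.0
```

Emit:
carry_out:
  delta_pos:
    - [0, 0, 0]
    - [0, 0, 0]
    - [0, 0, 0]
    - [0, 0, 0]
    - [0, 0, 0]
    - [0, 0, 0]
    - [0, 0, 0]
    - [0, 0, 0]
  yaw: [0, 0, 0, 0, 0, 0, 0, 0]
  claw: [0.45, 0.5, 0.55, 0.58, 0.6, 0.6, 0.6, 0.6]
  grip_force: 20

```text
clock: 4.43
ee_pos: [528.4, -239.3, 98.5]
ee_rot: [0.293, 3.126, -0.0]
force: [0.3, 1.1, 5.7]
opening: 34.3
grip_force: 5.5
```

Emit:
carry_out:
  delta_pos:
    - [0, 0, -0.5]
    - [0, 0, -1.5]
    - [0, 0, -3]
    - [0, 0, -5.5]
    - [0, 0, -8.5]
    - [0, 0, -11]
    - [0, 0, -12]
    - [0, 0, -12]
    - [0, 0, -12]
    - [0, 0, -12]
  yaw: [0, 0, 0, 0, 0, 0, 0, 0, 0, 0]
  claw: [0.6, 0.6, 0.6, 0.6, 0.6, 0.6, 0.6, 0.6, 0.6, 0.6]

```text
clock: 5.27
ee_pos: [526.6, -238.4, 215.5]
ee_rot: [-0.293, -3.125, -0.001]
force: [-0.1, 0.2, -0.9]
opening: 34.2
grip_force: 3.7
```

```bash
python3 - <<'E'
from h import *
import pickle
s=r.observe(); c=cam("wrist"); pickle.dump((s,c),open("tip.pkl","wb"))
M=R.from_rotvec(s["ee_rot"]).as_matrix()
print(s["ee_pos"],s["joint_vel"].round(3),s["force"].round(1),s["opening"],s["grip_force"],M.round(3).tolist())
uv=proj(c,[s["ee_pos"]+M@np.array([dx,dy,88]) for dx in(-5,5) for dy in(-9.1,-11.6,9.1,11.6)]); print(uv.round(1).tolist())
u,v=proj(c,s["ee_pos"]+M@np.array([0,0,70]))[0].astype(int); u0,v0=u-66,v-50; print(u0,v0)
cv2.imwrite("pics/tip.png",cv2.convertScaleAbs(cv2.resize(c["img"][v0:v0+100,u0:u0+132],None,fx=6,fy=6,interpolation=cv2.INTER_CUBIC),alpha=1.6))
E
```

```text
[ 526.64641754 -238.40654994  215.51905057] [ 0.001  0.014  0.001  0.006 -0.001  0.002 -0.003] [-0.1  0.2 -0.9] 34.249579307956864 3.6641396954655647 [[-0.983, 0.186, -0.003], [0.186, 0.983, 0.001], [0.003, 0.001, -1.0]]
[[241.2, 210.0], [237.3, 210.0], [269.1, 210.0], [272.9, 210.0], [241.0, 195.4], [237.1, 195.4], [269.3, 195.4], [273.1, 195.4]]
188 162
```

View pics/tip.png

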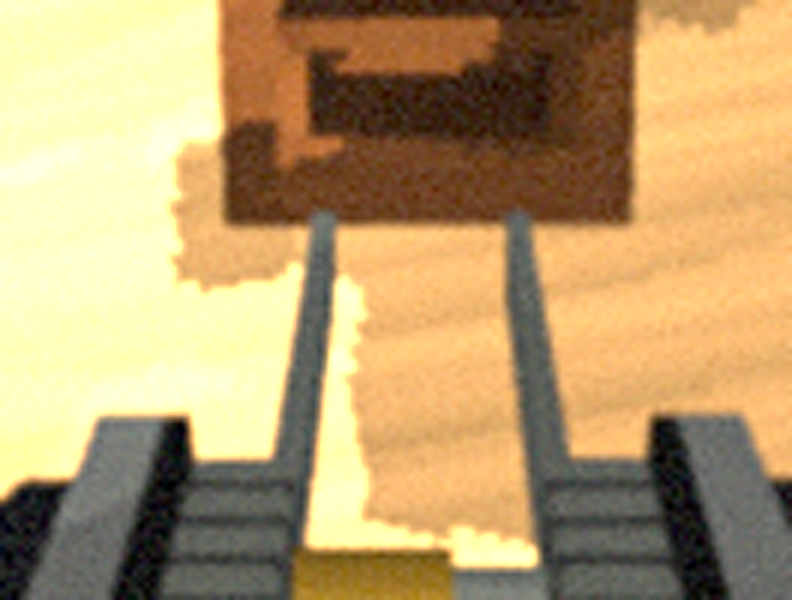

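Emit:
carry_out:
  delta_pos:
    - [0.5, 2.5, 0]
    - [1.2, 6.2, 0]
    - [1.9, 10, 0]
    - [2.6, 13.8, 0]
    - [3.4, 17.6, 0]
    - [4.1, 21.4, 0]
    - [4.8, 25.2, 0]
    - [5.5, 29, 0]
    - [6.3, 32.8, 0]
    - [7, 36.5, 0]
    - [7.7, 40.2, 0]
    - [8.3, 43.5, 0]
    - [8.7, 45.6, 0]
    - [8.9, 46.4, 0]
    - [8.9, 46.4, 1.5]
    - [8.9, 46.4, 3.5]
    - [8.9, 46.4, 5]
    - [8.9, 46.4, 6]
    - [8.9, 46.4, 6]
    - [8.9, 46.4, 6]
  yaw: [-0.05, -0.12, -0.2, -0.28, -0.36, -0.44, -0.52, -0.6, -0.65, -0.684, -0.684, -0.684, -0.684, -0.684, -0.684, -0.684, -0.684, -0.684, -0.684, -0.684]
  claw: [0.6, 0.6, 0.6, 0.6, 0.6, 0.6, 0.6, 0.6, 0.6, 0.6, 0.6, 0.6, 0.6, 0.6, 0.6, 0.6, 0.6, 0.6, 0.6, 0.6]

```text
clock: 6.98
ee_pos: [526.3, 232.5, 156.6]
ee_rot: [0.771, -3.044, 0.001]
force: [-0.7, 1.1, -0.4]
opening: 34.0
grip_force: 3.7
```

```bash
cat > look.py <<'E'
from h import *
import pickle,sys
n=sys.argv[1]
s=r.observe(); c=cam("wrist"); pickle.dump((s,c),open(n+".pkl","wb"))
M=R.from_rotvec(s["ee_rot"]).as_matrix()
print(s["ee_pos"],s["joint_vel"].round(3),s["force"].round(1),s["opening"],s["grip_force"],M.round(3).tolist())
u,v=proj(c,s["ee_pos"]+M@np.array([0,0,88]))[0].astype(int); u0,v0=u-66,v-50; print(u0,v0)
cv2.imwrite(f"pics/{n}.png",cv2.convertScaleAbs(cv2.resize(c["img"][v0:v0+100,u0:u0+132],None,fx=6,fy=6,interpolation=cv2.INTER_CUBIC),alpha=1.6))
E
python3 look.py ov1
```

```text
[526.32615407 232.51795424 156.59238715] [ 0.001 -0.021 -0.004 -0.028 -0.002 -0.002 -0.002] [-0.7  1.1 -0.4] 34.03397138092125 3.664395846426487 [[-0.879, -0.476, -0.002], [-0.476, 0.879, -0.001], [0.002, -0.0, -1.0]]
189 151
```

View pics/ov1.png

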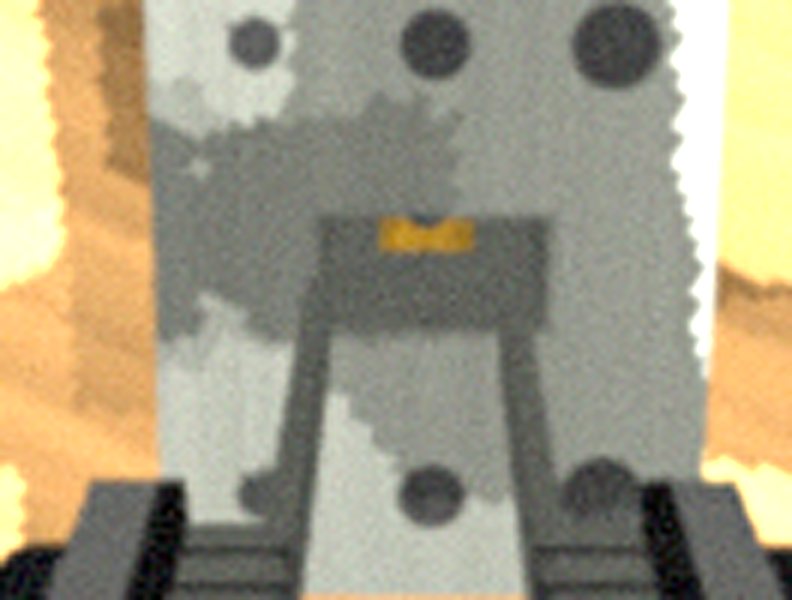

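```bash
python3 - <<'E'
from h import *
import pickle
s,c=pickle.load(open("ov1.pkl","rb"))
M=R.from_rotvec(s["ee_rot"]).as_matrix()
zt=s["ee_pos"][2]-88
L=lambda p:(M.T@(np.array(p)-s["ee_pos"])).round(2)
t=ray(c,[[240.1,197],[243.8,197],[272.6,197],[276.3,197]],zt); print("tip",[L(p).tolist() for p in t], L(t.mean(0)))
px=lambda a:(np.array(a)+.5)/6-.5+[189,151]
P=ray(c,px([[318,215],[549,215],[546,328],[325,328]]),56)
v,e=fitrect([P],[rect(13.5,26)],np.radians(28)); print(v[:2],np.degrees(v[2]),e,"pocket",L([*v[:2],56]))
D=ray(c,px([[255,42],[435,43],[616,44],[431,494]]),56); d=D[2]-D[0]; print("dots row dir",np.degrees(np.arctan2(-d[0],d[1])), "mid",[L(p).tolist() for p in D])
S=ray(c,px([[379,235],[475,235]]),28); print("spacer",[L(p).tolist() for p in S])
print("tool angle",np.degrees(np.arctan2(M[1,0],M[0,0]))%360)
# refine tip in image: intensity profile for tip.pkl column through blades
_,ct=pickle.load(open("tip.pkl","rb")); 
for im,n in((ct["img"],"tip"),(c["img"],"ov")):
    g=cv2.cvtColor(im,cv2.COLOR_BGR2GRAY).astype(int); print(n); print(g[190:206,240:245].mean(1).round().tolist(), g[190:206,273:277].mean(1).round().tolist())
E
```

```text
tip [[2.96, -10.16, 88.01], [2.96, -7.77, 88.01], [2.98, 10.8, 88.0], [2.99, 13.19, 88.0]] [ 2.97  1.52 88.01]
[524.7364777  235.58332167] 28.731350182015387 0.33659466598234644 pocket [ -0.25   3.47 100.59]
dots row dir 28.171023551563426 mid [[26.29, -16.44, 100.64], [26.21, 3.41, 100.64], [26.12, 23.39, 100.64], [-27.6, 3.17, 100.54]]
spacer [[-4.12, -3.31, 128.59], [-4.11, 8.95, 128.58]]
tool angle 208.4266804332987
tip
[43.0, 45.0, 48.0, 49.0, 49.0, 45.0, 49.0, 58.0, 67.0, 75.0, 83.0, 86.0, 82.0, 80.0, 75.0, 76.0] [47.0, 45.0, 48.0, 47.0, 45.0, 43.0, 47.0, 53.0, 60.0, 66.0, 71.0, 70.0, 64.0, 66.0, 65.0, 63.0]
ov
[67.0, 65.0, 66.0, 68.0, 65.0, 67.0, 66.0, 62.0, 61.0, 60.0, 62.0, 59.0, 60.0, 59.0, 58.0, 64.0] [62.0, 62.0, 60.0, 61.0, 60.0, 60.0, 62.0, 60.0, 62.0, 62.0, 61.0, 60.0, 60.0, 59.0, 62.0, 60.0]
```

```bash
python3 - <<'E'
from h import *
import pickle
s,c=pickle.load(open("tip.pkl","rb"))
M=R.from_rotvec(s["ee_rot"]).as_matrix(); L=lambda p:(M.T@(np.array(p)-s["ee_pos"])).round(2)
g=cv2.cvtColor(c["img"],cv2.COLOR_BGR2GRAY).astype(int)
print(g[230:246,224:232].mean(1).round().tolist(),g[230:246,288:296].mean(1).round().tolist())
for z,v in((20,238),(20,239),(20,240),(88,197),(88,198)):
    print(z,v,L(ray(c,[[258,v]],s["ee_pos"][2]-z)[0]))
E
```

```text
[198.0, 199.0, 197.0, 198.0, 199.0, 200.0, 201.0, 190.0, 122.0, 64.0, 62.0, 58.0, 45.0, 47.0, 61.0, 64.0] [117.0, 122.0, 122.0, 123.0, 124.0, 124.0, 125.0, 118.0, 85.0, 60.0, 60.0, 56.0, 41.0, 48.0, 60.0, 64.0]
20 238 [ 6.16  1.73 20.02]
20 239 [ 5.67  1.73 20.02]
20 240 [ 5.18  1.73 20.02]
88 197 [ 3.9   1.86 88.01]
88 198 [ 3.22  1.86 88.01]
```

```bash
python3 - <<'E'
from h import *
import pickle
for n in("tip","ov1","die","blk","stand"):
    s,c=pickle.load(open(n+".pkl","rb")); M=R.from_rotvec(s["ee_rot"]).as_matrix()
    d=M.T@c["M"]; print(n,s["clock"],M.T@(c["O"]-s["ee_pos"]),d[:,2].round(4),c["K"][0,2],c["K"][1,2])
a=r.observe();b=r.observe();print(a["ee_pos"]-b["ee_pos"],a["ee_rot"],R.from_rotvec(a["ee_rot"]).as_matrix()[2])
E
```

```text
tip 5.2667 [  69.94396398    1.37334799 -119.86381056] [ 0.2763 -0.0011 -0.9611] 257.6161028338712 187.63280970176447
ov1 6.9833 [  69.15341181    0.85401059 -119.86587628] [ 0.2769 -0.0013 -0.9609] 257.6161028338712 187.63280970176447
die 2.3333 [  69.69093395    1.28357326 -119.86162844] [ 0.2764 -0.0012 -0.961 ] 257.6161028338712 187.63280970176447
blk 1.5333 [  69.14070347    0.83422818 -119.86281256] [ 0.2769 -0.0013 -0.9609] 257.6161028338712 187.63280970176447
stand 3.1333 [  69.89954337    1.36035499 -119.86142776] [ 0.2763 -0.0011 -0.9611] 257.6161028338712 187.63280970176447
[0. 0. 0.] [-7.71599796e-01  3.04521363e+00 -1.43695453e-04] [-1.18252665e-04 -1.24337627e-04 -9.99999985e-01]
```

Emit:
carry_out:
  delta_pos:
    - [0.24, 0.15, 0]
    - [0.24, 0.15, 0.5]
    - [0.24, 0.15, 0.6]
    - [0.24, 0.15, 0.6]
    - [0.24, 0.15, 0.6]
    - [0.24, 0.15, 0.6]
  yaw: [0, 0, 0, 0, 0, 0]
  claw: [0.605, 0.605, 0.605, 0.605, 0.605, 0.605]

```text
clock: 7.53
ee_pos: [523.7, 233.7, 151.5]
ee_rot: [-0.773, 3.045, 0.0]
force: [-0.5, -0.0, -0.7]
opening: 33.9
grip_force: 3.8
```

```bash
python3 - <<'E'
from h import *
s=r.observe(); M=R.from_rotvec(s["ee_rot"]).as_matrix()
print(s["ee_pos"],s["joint_vel"].round(3),s["force"],s["opening"])
a=np.array([526.32615407,232.51795424,156.59238715]); print((M.T@(s["ee_pos"]-a)).round(2))
E
```

```text
[523.72747921 233.72286681 151.47114762] [-0.001 -0.     0.001  0.003  0.    -0.001 -0.001] [-0.46926901 -0.00169622 -0.69231353] 33.923286589579185
[1.71 2.3  5.12]
```

Emit:
carry_out:
  delta_pos:
    - [0.065, -0.07, 0]
    - [0.065, -0.07, 0.2]
    - [0.065, -0.07, 0.5]
    - [0.065, -0.07, 0.8]
    - [0.065, -0.07, 1.1]
    - [0.065, -0.07, 1.3]
    - [0.065, -0.07, 1.3]
  yaw: [0, 0, 0, 0, 0, 0, 0]
  claw: [0.605, 0.605, 0.605, 0.605, 0.605, 0.605, 0.605]

```text
clock: 8.12
ee_pos: [523.0, 232.5, 137.6]
ee_rot: [0.773, -3.044, 0.0]
force: [-0.2, -0.3, -1.6]
opening: 33.9
grip_force: 3.8
```

```bash
python3 - <<'E'
from h import *
s=r.observe(); M=R.from_rotvec(s["ee_rot"]).as_matrix()
print(s["ee_pos"],s["joint_vel"].round(3),s["force"],s["torque"],s["opening"])
a=np.array([526.32615407,232.51795424,156.59238715]); print((M.T@(s["ee_pos"]-a)).round(2))
c=cam("wrist"); im=c["img"]
cv2.imwrite("pics/ov2.png",cv2.convertScaleAbs(cv2.resize(im[150:250,190:322],None,fx=6,fy=6,interpolation=cv2.INTER_CUBIC),alpha=1.8))
E
```

```text
[523.03032516 232.54251192 137.55576214] [-0.001 -0.008  0.001 -0.006 -0.     0.005  0.002] [-0.18977135 -0.32485235 -1.58383329] [-0.00617451 -0.01430064 -0.01693659] 33.931391263121306
[ 2.86  1.59 19.04]
```

View pics/ov2.png

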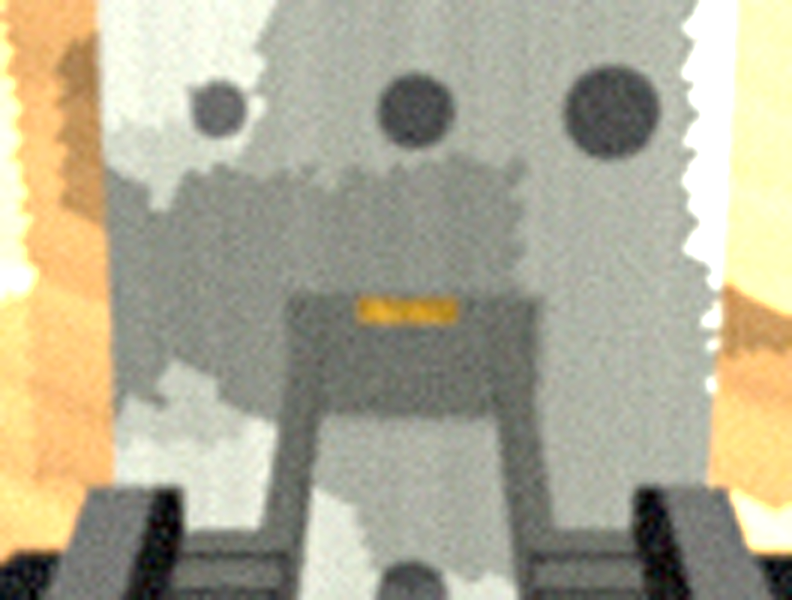

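Emit:
carry_out:
  delta_pos:
    - [0, 0, 0.3]
    - [0, 0, 0.6]
    - [0, 0, 0.9]
    - [0, 0, 1.2]
    - [0, 0, 1.5]
    - [0, 0, 1.7]
    - [0, 0, 1.7]
  yaw: [0, 0, 0, 0, 0, 0, 0]
  claw: [0.605, 0.605, 0.605, 0.605, 0.605, 0.605, 0.605]

```text
clock: 8.75
ee_pos: [523.1, 232.6, 120.7]
ee_rot: [0.773, -3.044, 0.0]
force: [0.3, 1.1, -0.9]
opening: 33.6
grip_force: 3.8
```

Emit:
carry_out:
  delta_pos:
    - [0, 0, 0.2]
    - [0, 0, 0.4]
    - [0, 0, 0.6]
    - [0, 0, 0.8]
    - [0, 0, 0.9]
    - [0, 0, 0.9]
    - [0, 0, 0.9]
  yaw: [0, 0, 0, 0, 0, 0, 0]
  claw: [0.605, 0.605, 0.605, 0.605, 0.605, 0.605, 0.605]

```text
clock: 9.33
ee_pos: [523.4, 232.7, 112.2]
ee_rot: [0.773, -3.045, -0.0]
force: [-0.8, 0.2, -1.3]
opening: 33.5
grip_force: 3.8
```

Emit:
carry_out:
  delta_pos:
    - [0, 0, 0.15]
    - [0, 0, 0.15]
    - [0, 0, 0.15]
    - [0, 0, 0.15]
    - [0, 0, 0.15]
    - [0, 0, 0.15]
    - [0, 0, 0.15]
    - [0, 0, 0.15]
    - [0, 0, 0.15]
  yaw: [0, 0, 0, 0, 0, 0, 0, 0, 0]
  claw: [0.605, 0.605, 0.62, 0.64, 0.66, 0.68, 0.7, 0.72, 0.72]
  grip_force: 22

```text
clock: 10.08
ee_pos: [523.5, 232.7, 111.0]
ee_rot: [-0.773, 3.045, 0.0]
force: [-0.5, -1.2, 0.8]
opening: 27.0
grip_force: 21.6
```

Emit:
carry_out:
  delta_pos:
    - [0, 0, -0.1]
    - [0, 0, -0.3]
    - [0, 0, -0.5]
    - [0, 0, -0.8]
    - [0, 0, -1.1]
    - [0, 0, -1.4]
  yaw: [0, 0, 0, 0, 0, 0]
  claw: [0.72, 0.72, 0.72, 0.72, 0.72, 0.72]

```text
clock: 10.58
ee_pos: [523.4, 232.9, 125.7]
ee_rot: [0.773, -3.045, -0.0]
force: [-0.6, 0.2, -0.4]
opening: 26.9
grip_force: 23.1
```

Emit:
carry_out:
  delta_pos:
    - [0, 0, -0.4]
    - [0, 0, -0.9]
    - [0, 0, -1.4]
    - [0, 0, -2]
    - [0, 0, -2.8]
    - [0, 0, -3.7]
    - [0, 0, -4.7]
    - [0, 0, -5.5]
    - [0, 0, -6]
    - [0, 0, -6]
    - [0, 0, -6]
  yaw: [0, 0, 0, 0, 0, 0, 0, 0, 0, 0, 0]
  claw: [0.72, 0.72, 0.72, 0.72, 0.72, 0.72, 0.72, 0.72, 0.72, 0.72, 0.72]

```text
clock: 11.5
ee_pos: [523.4, 232.7, 185.1]
ee_rot: [-0.773, 3.045, 0.0]
force: [0.5, 0.4, -0.4]
opening: 27.3
grip_force: 23.1
```

```bash
python3 - <<'E'
from h import *
import pickle
s=r.observe(); print(s["ee_pos"],s["force"],s["torque"],s["opening"],s["grip_force"])
c=cam("wrist"); im=c["img"]; pickle.dump((s,c),open("sp.pkl","wb"))
hsv=cv2.cvtColor(im,cv2.COLOR_BGR2HSV)
m=((hsv[...,0]>15)&(hsv[...,0]<30)&(hsv[...,1]>170)).astype(np.uint8)
n,l,st,ce=cv2.connectedComponentsWithStats(m)
print([(st[i].tolist(),ce[i].round(1).tolist()) for i in range(1,n) if st[i,4]>25])
cv2.imwrite("pics/sp.png",cv2.convertScaleAbs(cv2.resize(im[150:250,190:322],None,fx=6,fy=6,interpolation=cv2.INTER_CUBIC),alpha=1.8))
E
```

```text
[523.39286001 232.72618856 185.06706753] [ 0.52298505  0.43424426 -0.44853639] [-0.02253856  0.05329348 -0.00478613] 27.33201036159024 23.127373158931732
[([249, 191, 18, 25, 313], [257.8, 202.2]), ([69, 249, 30, 28, 426], [83.6, 262.4]), ([245, 253, 26, 14, 323], [257.2, 259.6]), ([242, 277, 31, 16, 451], [256.9, 284.7])]
```

```bash
python3 - <<'E'
from h import *
import pickle
s,c=pickle.load(open("sp.pkl","rb")); M=R.from_rotvec(s["ee_rot"]).as_matrix()
g=cv2.cvtColor(c["img"],cv2.COLOR_BGR2HSV)[...,1].astype(int)
print(c["img"][184:222,253:263].mean(1).round().astype(int).tolist())
def pv(x,z): return proj(c,s["ee_pos"]+M@np.array([x,0,z]))[0,1]
for b in(-2.55,-2,-1.5):
  print(b,"tip",pv(5+b,88),[(o,[pv(x+b,z).round(1) for x,z in((-6,88-o),(6,88-o),(6,107-o),(4.75,110-o))]) for o in(2,4,6,8)])
E
```

```text
[[63, 68, 67], [58, 63, 60], [55, 60, 58], [56, 59, 57], [58, 61, 58], [51, 58, 60], [32, 57, 71], [21, 57, 74], [10, 52, 71], [18, 55, 74], [17, 56, 74], [16, 54, 72], [19, 56, 73], [14, 56, 73], [20, 63, 84], [19, 68, 91], [22, 72, 95], [19, 71, 94], [24, 70, 92], [26, 59, 76], [32, 48, 57], [32, 41, 45], [32, 36, 40], [31, 38, 40], [34, 38, 42], [35, 42, 47], [32, 46, 55], [26, 59, 73], [24, 69, 91], [22, 72, 95], [18, 70, 94], [34, 74, 94], [69, 86, 94], [75, 81, 82], [69, 70, 69], [63, 64, 64], [59, 60, 60], [58, 59, 58]]
-2.55 tip 197.77583935685138 [(2, [np.float64(214.9), np.float64(197.2), np.float64(188.9), np.float64(189.4)]), (4, [np.float64(216.0), np.float64(198.2), np.float64(189.7), np.float64(190.2)]), (6, [np.float64(217.1), np.float64(199.2), np.float64(190.5), np.float64(191.0)]), (8, [np.float64(218.2), np.float64(200.2), np.float64(191.4), np.float64(191.9)])]
-2 tip 196.96344397919364 [(2, [np.float64(214.1), np.float64(196.4), np.float64(188.1), np.float64(188.7)]), (4, [np.float64(215.2), np.float64(197.4), np.float64(188.9), np.float64(189.5)]), (6, [np.float64(216.3), np.float64(198.3), np.float64(189.8), np.float64(190.3)]), (8, [np.float64(217.4), np.float64(199.3), np.float64(190.6), np.float64(191.1)])]
-1.5 tip 196.22391748198672 [(2, [np.float64(213.4), np.float64(195.7), np.float64(187.4), np.float64(188.0)]), (4, [np.float64(214.4), np.float64(196.6), np.float64(188.2), np.float64(188.8)]), (6, [np.float64(215.5), np.float64(197.6), np.float64(189.1), np.float64(189.6)]), (8, [np.float64(216.7), np.float64(198.6), np.float64(189.9), np.float64(190.4)])]
```

View pics/sp.png

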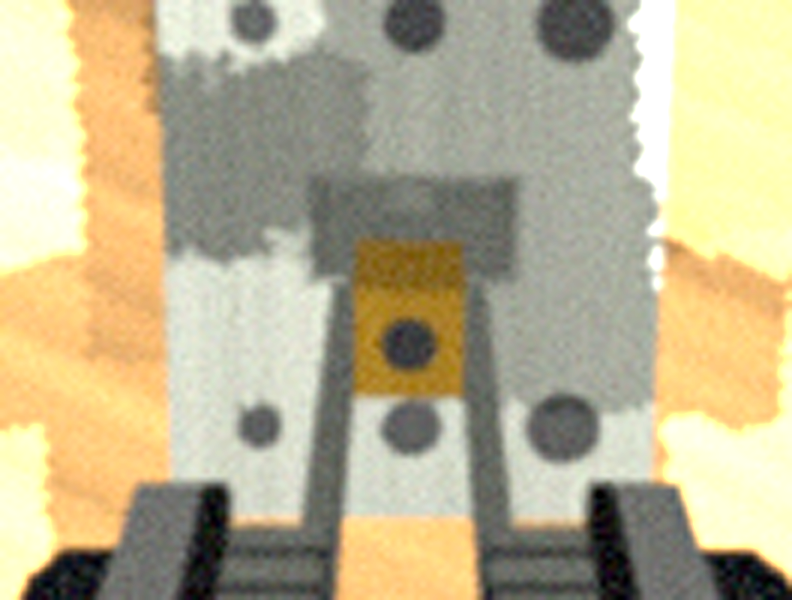

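```bash
cat >> h.py <<'E'
from scipy.optimize import minimize
def edgefit(c,rects,z,x0,sig=1.0,tol=3):
    "rects: (a,b,weight); maximise |gradient across edge| along projected outline"
    g=cv2.GaussianBlur(cv2.cvtColor(c["img"],cv2.COLOR_BGR2GRAY).astype(np.float32),(0,0),sig)
    gx,gy=cv2.Sobel(g,cv2.CV_32F,1,0)/8,cv2.Sobel(g,cv2.CV_32F,0,1)/8
    def f(v):
        C,S=np.cos(v[2]),np.sin(v[2]); tot=0
        for a,b,w in rects:
            q=np.array(rect(a,b))@np.array([[C,S],[-S,C]])+v[:2]
            for i in range(4):
                t=np.linspace(.08,.92,40)[:,None]; P=q[i-1]*(1-t)+q[i]*t
                uv=proj(c,np.c_[P,np.full(40,z)]).astype(np.float32); d=uv[-1]-uv[0]; n=np.array([-d[1],d[0]])/np.hypot(*d)
                sx=cv2.remap(gx,uv[:,:1],uv[:,1:],cv2.INTER_LINEAR); sy=cv2.remap(gy,uv[:,:1],uv[:,1:],cv2.INTER_LINEAR)
                e=np.abs(sx*n[0]+sy*n[1]); tot+=w*np.minimum(e,12).mean()
        return -tot
    best=None
    for dx in(-tol,0,tol):
        for dy in(-tol,0,tol):
            for da in(-.03,0,.03):
                o=minimize(f,[x0[0]+dx,x0[1]+dy,x0[2]+da],method="Nelder-Mead",options=dict(initial_simplex=np.array(x0)+[dx,dy,da]+np.array([[0,0,0],[1.5,0,0],[0,1.5,0],[0,0,.02]])))
                if best is None or o.fun<best.fun: best=o
    return best.x,best.fun
E
python3 - <<'E'
from h import *
import pickle
s,c=pickle.load(open("blk.pkl","rb"))
for rs in([(80,64,1),(13.5,26,1)],[(80,64,1)],[(13.5,26,1)]):
    v,f=edgefit(c,rs,56,[524.8,235.8,.497]); print("blk",v[:2].round(2),np.degrees(v[2]).round(2),f)
s,c=pickle.load(open("die.pkl","rb")); M=R.from_rotvec(s["ee_rot"]).as_matrix()
for rs in([(72,72,1),(13.5,13.5,1)],[(72,72,1)],[(13.5,13.5,1)]):
    v,f=edgefit(c,rs,32,[567.3,4,.015]); print("die",v[:2].round(2),np.degrees(v[2]).round(2),f, M.T@(np.array([*v[:2],32])-s["ee_pos"]))
s=r.observe(); print(s["ee_pos"],s["ee_rot"])
E
```

```text
blk [524.91 235.62] 28.0 -46.434146881103516
blk [525.07 235.67] 27.61 -22.59252166748047
blk [524.88 235.58] 29.45 -24.20802879333496
die [567.82   3.95] 2.11 -63.21958923339844 [ -0.71117488   0.93820569 161.36408514]
die [564.67   3.92] 2.35 -21.1392822265625 [  2.43452103   0.91948326 161.36413893]
die [567.9    3.97] 0.35 -42.487064361572266 [ -0.78638797   0.9587546  161.36411464]
[523.16600907 232.57125283 184.59897316] [ 7.72862985e-01 -3.04447487e+00  1.52455302e-04]
```

Emit:
carry_out:
  delta_pos:
    - [0.7, -2.2, 0]
    - [1.7, -5.2, 0]
    - [2.8, -8.6, 0]
    - [3.9, -12, 0]
    - [5, -15.4, 0]
    - [6, -18.6, 0]
    - [6.8, -21, 0]
    - [7.1, -22, 0]
    - [7.2, -22.3, 0]
    - [7.2, -22.3, 0.8]
    - [7.2, -22.3, 2]
    - [7.2, -22.3, 3]
    - [7.2, -22.3, 3.5]
    - [7.2, -22.3, 3.5]
    - [7.2, -22.3, 3.5]
    - [7.2, -22.3, 3.5]
  yaw: [0.05, 0.12, 0.2, 0.28, 0.36, 0.42, 0.46, 0.476, 0.476, 0.476, 0.476, 0.476, 0.476, 0.476, 0.476, 0.476]
  claw: [0.72, 0.72, 0.72, 0.72, 0.72, 0.72, 0.72, 0.72, 0.72, 0.72, 0.72, 0.72, 0.72, 0.72, 0.72, 0.72]

```text
clock: 12.88
ee_pos: [566.8, 2.9, 150.1]
ee_rot: [-0.035, 3.141, 0.0]
force: [0.2, -0.3, -1.0]
opening: 27.1
grip_force: 23.1
```

```bash
cat > meas.py <<'E'
from h import *
import pickle
s=r.observe(); c=cam("wrist"); im=c["img"]; pickle.dump((s,c),open("hov.pkl","wb"))
M=R.from_rotvec(s["ee_rot"]).as_matrix(); L=lambda p:(M.T@(np.array(p)-s["ee_pos"]))
print(s["ee_pos"].round(2),s["joint_vel"].round(3),s["force"].round(1),s["opening"].round(1),s["grip_force"].round(1),"tool ang",np.degrees(np.arctan2(M[1,0],M[0,0]))%360)
for rs in([(72,72,1),(13.5,13.5,.6)],[(13.5,13.5,1)]):
    v,f=edgefit(c,rs,32,[567.6,4,.02]); print("die",v[:2].round(2),np.degrees(v[2]).round(2),round(float(f),1),L([*v[:2],32]).round(2))
hsv=cv2.cvtColor(im,cv2.COLOR_BGR2HSV)
m=((hsv[...,0]>15)&(hsv[...,0]<30)&(hsv[...,1]>170)).astype(np.uint8); n,l,st,ce=cv2.connectedComponentsWithStats(m[180:225,240:280])
print([(st[i]+[240,180,0,0,0]).tolist() for i in range(1,n) if st[i,4]>25])
g=im[:,:,0].astype(int); b=im[205:213,240:276].astype(int).mean(0); print("row",(b[:,2]-b[:,0]).round().astype(int).tolist())
b=im[184:222,251:265].astype(int).mean(1); print("col",(b[:,2]-b[:,0]).round().astype(int).tolist())
E
python3 meas.py
```

```text
Traceback (most recent call last):
  File "meas.py", line 5, in <module>
    print(s["ee_pos"].round(2),s["joint_vel"].round(3),s["force"].round(1),s["opening"].round(1),s["grip_force"].round(1),"tool ang",np.degrees(np.arctan2(M[1,0],M[0,0]))%360)
                                                                           ^^^^^^^^^^^^^^^^^^
AttributeError: 'float' object has no attribute 'round'
```

```bash
sed -i 's/s\["opening"\].round(1),s\["grip_force"\].round(1)/s["opening"],s["grip_force"]/' meas.py; python3 meas.py
```

```text
[566.88   2.75 150.26] [ 0.005 -0.003  0.004 -0.001 -0.001  0.001  0.001] [-0.6 -0.3 -1.6] 26.8568980305539 23.132493495941162 tool ang 181.2471182202836
die [567.48   3.95] 2.13 -44.5 [ -0.51   1.16 118.27]
die [567.     4.05] 0.88 -39.2 [-3.0000e-02  1.2700e+00  1.1826e+02]
[[249, 190, 18, 25, 327]]
row [5, 7, 7, 6, 4, 3, 5, 1, 14, 59, 81, 82, 77, 65, 35, 17, 9, 9, 11, 11, 13, 27, 52, 73, 79, 80, 75, 31, 6, 1, 2, 3, 6, 4, 4, 5]
col [2, -1, -2, -2, -3, 13, 53, 62, 64, 61, 61, 61, 59, 63, 81, 92, 91, 90, 87, 66, 44, 31, 29, 27, 27, 32, 41, 58, 74, 80, 82, 61, 24, 8, 6, 7, 7, 7]
```

```bash
python3 - <<'E'
from h import *
import pickle
s,c=pickle.load(open("hov.pkl","rb")); M=R.from_rotvec(s["ee_rot"]).as_matrix()
P=lambda x,y,z: proj(c,s["ee_pos"]+M@np.array([x,y,z]))[0]
f=lambda q:[P(q[0]-6,q[1],q[2])[1]-215.6,P(q[0]+6,q[1],q[2])[1]-197.7,P(q[0]+4.75,q[1],q[2]+22)[1]-189.6,P(q[0],q[1]-6,q[2])[0]-248.6+.0,P(q[0],q[1]+6,q[2])[0]-266.8]
o=least_squares(f,[0,0,83]); print(o.x,o.fun)
o=least_squares(lambda q:f([q[0],q[1],83]),[0,0]); print(o.x,o.fun)
E
```

```text
[-1.92436535  1.59317395 85.0069341 ] [-0.1937012   0.00081748  0.20892261 -0.26242704  0.26244405]
[-1.25781179  1.59010888] [-0.0564054  -0.03546576  0.10482273 -0.35461672  0.35465301]
```

Emit:
carry_out:
  delta_pos:
    - [0.12, -0.045, 0.3]
    - [0.12, -0.045, 0.7]
    - [0.12, -0.045, 1.1]
    - [0.12, -0.045, 1.2]
    - [0.12, -0.045, 1.2]
    - [0.12, -0.045, 1.2]
  yaw: [0, 0, 0, 0, 0, 0]
  claw: [0.74, 0.74, 0.74, 0.74, 0.74, 0.74]
  grip_force: 32

```text
clock: 13.48
ee_pos: [565.3, 1.9, 137.6]
ee_rot: [0.033, -3.141, -0.0]
force: [0.3, 0.2, -0.7]
opening: 26.3
grip_force: 31.5
```

```bash
python3 meas.py
```

```text
[565.26   1.92 137.59] [ 0.    -0.005  0.001 -0.003 -0.     0.002 -0.   ] [ 0.3  0.2 -0.7] 26.32611207505809 31.513895988464355 tool ang 181.2135884297262
die [574.33   3.62] 1.31 -35.9 [ -9.13   1.51 105.59]
die [566.66   3.54] 0.79 -26.1 [ -1.47   1.58 105.59]
[[249, 190, 18, 26, 325]]
row [6, 5, 5, 4, 4, 3, 4, -1, 12, 56, 80, 81, 79, 63, 38, 14, 12, 8, 11, 15, 18, 25, 51, 71, 82, 83, 68, 20, 1, 3, 3, 5, 6, 4, 5, 4]
col [5, 3, 6, 4, 1, 15, 49, 63, 61, 61, 62, 63, 61, 66, 84, 92, 95, 95, 81, 59, 41, 33, 27, 27, 27, 30, 43, 61, 75, 81, 79, 65, 26, 7, 6, 7, 6, 7]
```

Emit:
carry_out:
  delta_pos:
    - [0, 0, 0.1]
    - [0, 0, 0.2]
    - [0, 0, 0.3]
    - [0, 0, 0.4]
    - [0, 0, 0.4]
  yaw: [0, 0, 0, 0, 0]
  claw: [0.74, 0.74, 0.74, 0.74, 0.74]

```text
clock: 13.95
ee_pos: [565.4, 1.9, 133.8]
ee_rot: [-0.033, 3.141, 0.0]
force: [0.3, -0.2, 0.4]
opening: 26.3
grip_force: 31.6
```

Emit:
carry_out:
  delta_pos:
    - [0, 0, 0.1]
    - [0, 0, 0.2]
    - [0, 0, 0.3]
    - [0, 0, 0.3]
  yaw: [0, 0, 0, 0]
  claw: [0.74, 0.74, 0.74, 0.74]

```text
clock: 14.28
ee_pos: [565.5, 2.0, 130.9]
ee_rot: [-0.033, 3.141, 0.0]
force: [0.5, 0.1, 0.9]
opening: 26.2
grip_force: 31.7
```

Emit:
carry_out:
  delta_pos:
    - [0, 0, 0.1]
    - [0, 0, 0.2]
    - [0, 0, 0.3]
    - [0, 0, 0.3]
  yaw: [0, 0, 0, 0]
  claw: [0.74, 0.74, 0.74, 0.74]

```text
clock: 14.62
ee_pos: [565.6, 2.0, 128.7]
ee_rot: [-0.033, 3.141, 0.001]
force: [-0.9, 0.9, 6.6]
opening: 26.5
grip_force: 32.1
```

Emit:
carry_out:
  delta_pos:
    - [0, 0, 0.1]
    - [0, 0, 0.2]
    - [0, 0, 0.2]
  yaw: [0, 0, 0]
  claw: [0.74, 0.74, 0.74]

```text
clock: 14.87
ee_pos: [565.6, 2.1, 126.0]
ee_rot: [-0.034, 3.14, 0.001]
force: [0.9, 1.5, 3.1]
opening: 26.5
grip_force: 32.2
```

Emit:
carry_out:
  delta_pos:
    - [0, 0, 0.08]
    - [0, 0, 0.15]
    - [0, 0, 0.15]
  yaw: [0, 0, 0]
  claw: [0.74, 0.74, 0.74]

```text
clock: 15.12
ee_pos: [565.6, 2.1, 124.6]
ee_rot: [-0.033, 3.141, 0.0]
force: [-0.5, 1.0, 5.1]
opening: 26.4
grip_force: 32.3
```

Emit:
carry_out:
  delta_pos:
    - [0, 0, 0.05]
    - [0, 0, 0.1]
    - [0, 0, 0.1]
  yaw: [0, 0, 0]
  claw: [0.74, 0.74, 0.74]

```text
clock: 15.37
ee_pos: [565.6, 2.0, 123.6]
ee_rot: [-0.033, 3.141, 0.0]
force: [0.3, 0.3, 4.6]
opening: 26.5
grip_force: 32.3
```

Emit:
carry_out:
  delta_pos:
    - [0, 0, 0.05]
    - [0, 0, 0.05]
  yaw: [0, 0]
  claw: [0.74, 0.74]

```text
clock: 15.53
ee_pos: [565.6, 2.0, 123.1]
ee_rot: [-0.033, 3.141, 0.0]
force: [-0.1, 0.9, 4.0]
opening: 26.2
grip_force: 32.3
```

Emit:
carry_out:
  delta_pos:
    - [0, 0, 0.05]
    - [0, 0, 0.05]
  yaw: [0, 0]
  claw: [0.74, 0.74]

```text
clock: 15.7
ee_pos: [565.7, 2.0, 122.9]
ee_rot: [-0.033, 3.141, 0.0]
force: [-0.0, -0.1, 7.2]
opening: 26.3
grip_force: 32.5
```

Emit:
carry_out:
  delta_pos:
    - [0, 0, 0.05]
    - [0, 0, 0.05]
  yaw: [0, 0]
  claw: [0.74, 0.74]

```text
clock: 15.87
ee_pos: [565.8, 2.0, 122.9]
ee_rot: [-0.033, 3.141, 0.001]
force: [-2.4, 0.3, 9.6]
opening: 26.5
grip_force: 32.7
```

Emit:
carry_out:
  delta_pos:
    - [0, 0, 0.05]
    - [0, 0, 0.05]
    - [0, 0, 0.05]
  yaw: [0, 0, 0]
  claw: [0.74, 0.74, 0.74]

```text
clock: 16.12
ee_pos: [565.8, 2.0, 122.8]
ee_rot: [-0.033, 3.14, 0.001]
force: [-3.0, 0.6, 13.3]
opening: 26.0
grip_force: 32.8
```

Emit:
carry_out:
  delta_pos:
    - [0, 0, 0.03]
    - [0, 0, 0.03]
    - [0, 0, 0.03]
  yaw: [0, 0, 0]
  claw: [0.74, 0.74, 0.74]

```text
clock: 16.37
ee_pos: [565.9, 2.0, 122.8]
ee_rot: [-0.033, 3.14, 0.001]
force: [-2.4, 1.7, 14.3]
opening: 26.2
grip_force: 32.9
```

Emit:
carry_out:
  delta_pos:
    - [0, 0, 0.015]
    - [0, 0, 0.015]
    - [0, 0, 0.015]
    - [0, 0, 0.015]
    - [0, 0, 0.015]
    - [0, 0, 0.015]
    - [0, 0, 0.015]
    - [0, 0, 0.015]
    - [0, 0, 0.015]
    - [0, 0, 0.015]
    - [0, 0, 0.015]
    - [0, 0, 0.015]
    - [0, 0, 0.015]
    - [0, 0, 0.015]
    - [0, 0, 0.015]
    - [0, 0, 0.015]
  yaw: [0, 0, 0, 0, 0, 0, 0, 0, 0, 0, 0, 0, 0, 0, 0, 0]
  claw: [0.74, 0.74, 0.74, 0.74, 0.74, 0.74, 0.74, 0.74, 0.74, 0.74, 0.74, 0.74, 0.74, 0.74, 0.74, 0.74]

```text
clock: 17.7
ee_pos: [565.9, 2.0, 122.8]
ee_rot: [-0.033, 3.14, 0.001]
force: [-2.8, 0.3, 16.0]
opening: 25.9
grip_force: 33.0
```

Emit:
carry_out:
  delta_pos:
    - [0, 0, -0.15]
    - [0, 0, -0.28]
    - [0, 0, -0.28]
    - [0, 0, -0.28]
    - [0, 0, -0.28]
    - [0, 0, -0.28]
    - [0, 0, -0.28]
    - [0, 0, -0.28]
    - [0, 0, -0.28]
  yaw: [0, 0, 0, 0, 0, 0, 0, 0, 0]
  claw: [0.74, 0.74, 0.72, 0.68, 0.64, 0.61, 0.595, 0.595, 0.595]
  grip_force: 20

```text
clock: 18.45
ee_pos: [565.1, 1.8, 123.5]
ee_rot: [0.033, -3.141, 0.0]
force: [0.1, 0.1, -1.1]
opening: 34.2
grip_force: 3.6
```

Emit:
carry_out:
  delta_pos:
    - [0, 0, -0.3]
    - [0, 0, -0.8]
    - [0, 0, -1.5]
    - [0, 0, -3]
    - [0, 0, -5]
    - [0, 0, -7.5]
    - [0, 0, -9]
    - [0, 0, -9.5]
    - [0, 0, -9.5]
    - [0, 0, -9.5]
  yaw: [0, 0, 0, 0, 0, 0, 0, 0, 0, 0]
  claw: [0.595, 0.595, 0.595, 0.595, 0.595, 0.595, 0.595, 0.595, 0.595, 0.595]

```text
clock: 19.28
ee_pos: [564.9, 1.9, 218.4]
ee_rot: [0.033, -3.141, -0.0]
force: [-0.4, 0.2, -0.5]
opening: 34.7
grip_force: 3.6
```

```bash
python3 - <<'E'
from h import *
import pickle
s=r.observe(); c=cam("wrist"); im=c["img"]; pickle.dump((s,c),open("aft.pkl","wb")); print(s["ee_pos"],s["opening"],s["joint_vel"].round(3))
hsv=cv2.cvtColor(im,cv2.COLOR_BGR2HSV)
m=((hsv[...,0]>15)&(hsv[...,0]<30)&(hsv[...,1]>150)).astype(np.uint8); n,l,st,ce=cv2.connectedComponentsWithStats(m[:240])
print([(st[i].tolist(),ce[i].round(1)) for i in range(1,n) if st[i,4]>25])
q=np.array([[-6,-6],[-6,6],[6,6],[6,-6]])+[567,3.6]
print("expected top z40",proj(c,np.c_[q,[40]*4]).round(1).tolist(),"bottom z32",proj(c,np.c_[q,[32]*4]).round(1).tolist())
for z in(36,40,44):
    print(z,[(round(a,1)) for a in edgefit(c,[(12,12,1)],z,[567,3.6,.02])[0]], edgefit(c,[(12,12,1)],z,[567,3.6,.02])[1])
E
```

```text
[564.88025505   1.92505899 218.37157743] 34.7167714184905 [-0.     0.02  -0.002  0.019  0.001 -0.     0.   ]
[([252, 165, 13, 14, 139], array([257.9, 171.5])), ([253, 209, 13, 5, 47], array([258.7, 210.5]))]
expected top z40 [[251.1, 166.3], [264.4, 166.6], [264.0, 179.5], [250.9, 179.2]] bottom z32 [[251.3, 164.4], [264.2, 164.7], [263.9, 177.3], [251.0, 177.0]]
36 [np.float64(565.2), np.float64(0.7), np.float64(0.0)] -31.660110473632812
40 [np.float64(564.1), np.float64(0.7), np.float64(0.1)] -30.898347854614258
44 [np.float64(563.1), np.float64(0.8), np.float64(0.0)] -30.097414016723633
```

Emit:
carry_out:
  delta_pos:
    - [0.4, -2.3, 0]
    - [1, -5.8, 0]
    - [1.6, -9.4, 0]
    - [2.2, -13, 0]
    - [2.8, -16.6, 0]
    - [3.4, -20, 0]
    - [3.8, -22.4, 0]
    - [4.1, -23.6, 0]
    - [4.12, -23.9, 0]
    - [4.12, -23.9, 0]
    - [4.12, -23.9, 0]
    - [4.12, -23.9, 0]
    - [4.12, -23.9, 0]
  yaw: [0.03, 0.07, 0.11, 0.15, 0.19, 0.206, 0.206, 0.206, 0.206, 0.206, 0.206, 0.206, 0.206]
  claw: [0.595, 0.595, 0.595, 0.595, 0.595, 0.595, 0.595, 0.595, 0.595, 0.595, 0.595, 0.595, 0.595]

```text
clock: 20.42
ee_pos: [529.8, -235.8, 218.5]
ee_rot: [-0.285, -3.129, -0.002]
force: [0.5, -0.5, -1.0]
opening: 34.7
grip_force: 3.6
```

```bash
python3 - <<'E'
from h import *
import pickle
s=r.observe(); c=cam("wrist"); im=c["img"]; pickle.dump((s,c),open("ret.pkl","wb")); M=R.from_rotvec(s["ee_rot"]).as_matrix()
print(s["ee_pos"],s["opening"],s["joint_vel"].round(3),"ang",np.degrees(np.arctan2(M[1,0],M[0,0]))%360)
L=lambda p:(M.T@(np.array(p)-s["ee_pos"])).round(2)
print("to grasp pose",(M.T@(np.array([528.6,-237.8,98.5])-s["ee_pos"])).round(2))
g=cv2.cvtColor(im,cv2.COLOR_BGR2GRAY).astype(int)
g0=cv2.cvtColor(pickle.load(open("tip.pkl","rb"))[1]["img"],cv2.COLOR_BGR2GRAY).astype(int)
for G in(g,g0): print(G[190:206,241:244].mean(1).round().astype(int).tolist(),G[190:206,273:276].mean(1).round().astype(int).tolist(),"row",G[201:205,234:282].mean(0).round().astype(int).tolist())
v,f=edgefit(c,[(70,70,1)],6,[528.5,-235.5,-.18]); print("foot",v,f,L([*v[:2],6]))
v,f=edgefit(c,[(13,35,1),(22,44,1)],51,[528.5,-235.5,-.18],tol=2); print("box",v,f,L([*v[:2],51]))
E
```

```text
[ 529.81573768 -235.81566383  218.45620763] 34.67657976063607 [ 0.001 -0.002  0.009 -0.001  0.    -0.001  0.001] ang 169.59973092447964
to grasp pose [  0.81  -2.29 119.95]
[44, 49, 45, 47, 46, 81, 121, 108, 85, 83, 79, 78, 73, 72, 70, 70] [46, 44, 48, 46, 43, 72, 109, 91, 71, 66, 64, 64, 65, 62, 65, 63] row [111, 112, 119, 133, 130, 92, 69, 69, 65, 86, 120, 127, 127, 126, 128, 125, 127, 130, 128, 125, 128, 128, 128, 130, 129, 129, 130, 128, 128, 130, 131, 129, 128, 128, 128, 129, 130, 126, 99, 70, 60, 62, 72, 102, 123, 126, 124, 123]
[42, 45, 48, 49, 50, 47, 46, 62, 72, 73, 75, 76, 70, 68, 64, 66] [48, 46, 48, 47, 45, 44, 48, 55, 61, 64, 66, 64, 60, 62, 61, 62] row [121, 119, 120, 130, 130, 97, 70, 66, 62, 80, 126, 136, 134, 135, 134, 132, 133, 134, 131, 132, 131, 129, 131, 129, 130, 129, 127, 127, 127, 125, 126, 126, 124, 126, 124, 124, 126, 119, 86, 63, 60, 64, 79, 115, 127, 126, 125, 124]
foot [ 5.28290809e+02 -2.35785322e+02 -2.10091449e-01] -48.0 [  1.46  -0.45 212.46]
box [ 5.28926116e+02 -2.36088176e+02 -1.78897559e-01] -47.11162567138672 [  0.79  -0.59 167.46]
```

Emit:
carry_out:
  delta_pos:
    - [0.1, -0.15, 2]
    - [0.17, -0.26, 4.5]
    - [0.17, -0.26, 6.3]
    - [0.17, -0.26, 6.8]
    - [0.17, -0.26, 6.8]
    - [0.17, -0.26, 6.8]
    - [0.17, -0.26, 6.8]
  yaw: [0, 0, 0, 0, 0, 0, 0]
  claw: [0.595, 0.595, 0.595, 0.595, 0.595, 0.595, 0.595]

```text
clock: 21.05
ee_pos: [528.1, -240.3, 152.0]
ee_rot: [0.289, 3.126, -0.001]
force: [0.0, 0.2, -0.1]
opening: 34.4
grip_force: 3.6
```

```bash
python3 - <<'E'
from h import *
import pickle
s=r.observe(); c=cam("wrist"); im=c["img"]; pickle.dump((s,c),open("ret2.pkl","wb")); M=R.from_rotvec(s["ee_rot"]).as_matrix()
print(s["ee_pos"],s["opening"],s["joint_vel"].round(3),"ang",np.degrees(np.arctan2(M[1,0],M[0,0]))%360)
L=lambda p:(M.T@(np.array(p)-s["ee_pos"])).round(2)
print("to grasp pose",(M.T@(np.array([528.4,-239.3,98.5])-s["ee_pos"])).round(2))
for rs in([(13,35,1),(22,44,1)],[(22,44,1)],[(13,35,1)]):
    v,f=edgefit(c,rs,51,[528.5,-235.5,-.18],tol=2); print("box",v,f,L([*v[:2],51]))
t=ray(c,[[241.9,197.7],[274.4,197.7]],s["ee_pos"][2]-88); print("tip",L(t.mean(0)))
E
```

```text
[ 528.08442489 -240.26826231  151.99350604] 34.43413262735517 [ 0.001 -0.006  0.003 -0.001 -0.001 -0.002 -0.   ] ang 169.43858359473302
to grasp pose [1.000e-02 1.020e+00 5.349e+01]
box [ 5.30039162e+02 -2.30756593e+02 -1.76600655e-01] -45.394962310791016 [8.0000e-02 9.7300e+00 1.0099e+02]
box [ 5.29881268e+02 -2.30519493e+02 -1.69729425e-01] -28.925203323364258 [  0.28   9.94 100.99]
box [ 5.29095658e+02 -2.35435975e+02 -1.57988331e-01] -21.99306297302246 [  0.15   4.96 100.99]
tip [ 3.43  1.96 87.99]
```

Emit:
carry_out:
  delta_pos:
    - [0.11, 0.25, 0]
    - [0.11, 0.25, 0.2]
    - [0.11, 0.25, 0.4]
    - [0.11, 0.25, 0.7]
    - [0.11, 0.25, 1]
    - [0.11, 0.25, 1.3]
    - [0.11, 0.25, 1.6]
    - [0.11, 0.25, 1.6]
  yaw: [0, 0, 0, 0, 0, 0, 0, 0]
  claw: [0.595, 0.595, 0.595, 0.595, 0.595, 0.595, 0.595, 0.595]

```text
clock: 21.77
ee_pos: [526.1, -237.4, 133.8]
ee_rot: [-0.29, -3.127, -0.0]
force: [0.1, -0.2, -1.6]
opening: 34.8
grip_force: 3.6
```

Emit:
carry_out:
  delta_pos:
    - [-0.07, 0, 0.1]
    - [-0.07, 0, 0.4]
    - [-0.07, 0, 0.8]
    - [-0.07, 0, 1.2]
    - [-0.07, 0, 1.5]
    - [-0.07, 0, 1.5]
  yaw: [0, 0, 0, 0, 0, 0]
  claw: [0.595, 0.595, 0.595, 0.595, 0.595, 0.595]

```text
clock: 22.27
ee_pos: [526.5, -237.4, 118.7]
ee_rot: [-0.29, -3.127, -0.001]
force: [-0.0, 0.5, -1.2]
opening: 34.4
grip_force: 3.6
```

Emit:
carry_out:
  delta_pos:
    - [0, 0, 0.4]
    - [0, 0, 0.8]
    - [0, 0, 1.2]
    - [0, 0, 1.5]
    - [0, 0, 1.6]
    - [0, 0, 1.6]
  yaw: [0, 0, 0, 0, 0, 0]
  claw: [0.595, 0.595, 0.595, 0.595, 0.595, 0.595]

```text
clock: 22.77
ee_pos: [526.8, -237.5, 103.2]
ee_rot: [-0.29, -3.127, -0.0]
force: [-0.3, -0.4, -0.5]
opening: 34.5
grip_force: 3.6
```

Emit:
carry_out:
  delta_pos:
    - [0, 0, 0.15]
    - [0, 0, 0.3]
    - [0, 0, 0.35]
    - [0, 0, 0.35]
  yaw: [0, 0, 0, 0]
  claw: [0.595, 0.595, 0.595, 0.595]

```text
clock: 23.1
ee_pos: [527.0, -237.5, 100.0]
ee_rot: [-0.29, -3.128, -0.0]
force: [0.4, -0.8, -0.4]
opening: 34.6
grip_force: 3.6
```

Emit:
carry_out:
  delta_pos:
    - [0, 0, 0.05]
    - [0, 0, 0.1]
    - [0, 0, 0.12]
    - [0, 0, 0.12]
  yaw: [0, 0, 0, 0]
  claw: [0.595, 0.595, 0.595, 0.595]

```text
clock: 23.43
ee_pos: [527.1, -237.6, 98.9]
ee_rot: [0.29, 3.128, 0.0]
force: [0.2, -0.2, -0.4]
opening: 34.5
grip_force: 3.6
```

Emit:
carry_out:
  delta_pos:
    - [0, 0, 0.05]
    - [0, 0, 0.08]
    - [0, 0, 0.08]
  yaw: [0, 0, 0]
  claw: [0.595, 0.595, 0.595]

```text
clock: 23.68
ee_pos: [527.4, -237.7, 98.5]
ee_rot: [0.29, 3.128, 0.0]
force: [-0.5, -0.3, 2.6]
opening: 34.7
grip_force: 3.7
```

Emit:
carry_out:
  delta_pos:
    - [0, 0, 0]
    - [0, 0, 0]
    - [0, 0, 0]
    - [0, 0, 0]
    - [0, 0, 0]
    - [0, 0, 0]
    - [0, 0, 0]
    - [0, 0, 0]
    - [0, 0, 0]
    - [0, 0, 0]
    - [0, 0, 0]
    - [0, 0, 0]
    - [0, 0, 0]
    - [0, 0, 0]
  yaw: [0, 0, 0, 0, 0, 0, 0, 0, 0, 0, 0, 0, 0, 0]
  claw: [0.58, 0.56, 0.54, 0.52, 0.5, 0.48, 0.45, 0.4, 0.3, 0.2, 0.1, 0, 0, 0]

```text
clock: 24.85
ee_pos: [527.1, -237.6, 98.1]
ee_rot: [0.29, 3.128, 0.0]
force: [-0.1, -0.4, 0.1]
opening: 85.2
grip_force: 0.0
```

Emit:
carry_out:
  delta_pos:
    - [0, 0, -0.5]
    - [0, 0, -1.5]
    - [0, 0, -3]
    - [0, 0, -5]
    - [0, 0, -8]
    - [0, 0, -11]
    - [0, 0, -13]
    - [0, 0, -13.5]
    - [0, 0, -13.5]
    - [0, 0, -13.5]
  yaw: [0, 0, 0, 0, 0, 0, 0, 0, 0, 0]
  claw: [0, 0, 0, 0, 0, 0, 0, 0, 0, 0]

```text
clock: 25.68
ee_pos: [526.7, -237.4, 232.9]
ee_rot: [-0.29, -3.128, -0.001]
force: [-0.1, 1.0, 0.2]
opening: 85.4
grip_force: 0.0
```

```bash
python3 - <<'E'
from h import *
import pickle
s=r.observe(); c=cam("wrist"); print(s["ee_pos"],s["opening"],s["force"].round(1))
for n,cc in(("now",c),("before",pickle.load(open("stand.pkl","rb"))[1])):
    v,f=edgefit(cc,[(14,41,1)],116.5,[528.6,-235.6,-.18],tol=2); w,_=edgefit(cc,[(70,70,1)],6,[528.5,-235.5,-.18])
    print(n,v.round(2),f,"foot",w.round(2))
t0=cv2.imread("pics/top0.png"); t=cam("top")["img"]; d=cv2.absdiff(t,t0).max(2); d=(cv2.GaussianBlur(d,(0,0),1.5)>14).astype(np.uint8)
n,l,st,ce=cv2.connectedComponentsWithStats(d); print([(st[i].tolist()) for i in range(1,n) if st[i,4]>12])
E
```

```text
[ 526.66873479 -237.41962501  232.89877349] 85.36755584305506 [-0.1  1.   0.2]
now [ 5.2766e+02 -2.3582e+02 -1.8000e-01] -34.79705047607422 foot [ 5.2833e+02 -2.3635e+02 -2.1000e-01]
before [ 5.2754e+02 -2.3417e+02 -1.7000e-01] -37.053955078125 foot [ 5.2776e+02 -2.3570e+02 -2.1000e-01]
[[335, 42, 5, 6, 18], [403, 42, 6, 3, 15], [153, 45, 6, 10, 25], [163, 45, 7, 5, 17], [287, 45, 6, 5, 19], [246, 46, 5, 5, 14], [348, 47, 5, 5, 19], [0, 47, 512, 337, 129149], [79, 48, 4, 6, 17], [132, 48, 7, 3, 14], [96, 54, 6, 3, 15], [260, 82, 10, 4, 31], [396, 137, 10, 8, 29], [296, 138, 9, 12, 72], [476, 138, 9, 5, 18], [425, 191, 5, 6, 17], [464, 211, 6, 4, 16], [467, 212, 16, 11, 79], [470, 221, 20, 15, 93], [462, 224, 4, 7, 19], [403, 226, 5, 10, 23], [399, 258, 9, 14, 63], [28, 265, 14, 6, 64], [273, 374, 13, 10, 74]]
```

```bash
python3 -c "
from bench import r
print(r.sign_off())"
```

```text
the job is handed in; nothing more can be done
None
```

The spacer is home and upright in the die seat, bedded at about 14–16 N for just over a second. The tongs are back upright in their stand, and the job was handed in at about 26 s; the judge's result was not shown.

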